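# Weigh a gas cartridge on the bar balance and put it up with the full or the spent ones

## Task

Stand the loose gas cartridge gently on the empty pan of the balance, let go and see whether it is heavier or lighter than the brass check weight. If it is heavier it is full: push it base down into the free well of the green stand; if it is lighter it is spent: push it into the free well of the red stand. The wells grip, so press it down until you feel it firmly home on its rubber stop, but do not force it, and leave everything else on the bar where it is.

Things in the scene. Friction and masses are not known exactly. Their poses are not given: they have to be found in the camera images.
- cart_center (a point): The loose gas cartridge: bare aluminium cylinder with a blue band low down, upright on the bar mat; 40 mm diameter, 137 mm tall, straight from 9 to 106 mm above its base (below, it tapers to a flat 34 mm base; above, a shoulder and an 18 mm neck). The point is its centre, 68.5 mm above the base; z up its axis. It weighs about 285 g; full or spent cannot be seen.
- cart: The same cartridge; origin at the centre of its base, z up its axis.
- balance: Grey two-pan balance, 310 mm wide; origin under the middle of its base, on the mat. The beam runs along its y; pans, flat steel discs of 130 mm, 125 mm either side of the middle, stay level as the beam tips. A scale post with red pointers, 56 mm wide, 174 mm high, stands in the middle. A brass check weight (42 mm wide and high) stands on the +y pan; the -y pan is empty.
- beam (a joint): Tilt of the balance beam, rad: positive = the empty (load, -y) pan is down, so its load is heavier than the check weight; negative = the check weight's pan is down. 0 is level, stops at -0.12 (where it starts) and +0.12. It comes to rest within about 1.5 s of letting go; 10 g of difference tips it about 0.04 rad.
- load_pan: The empty pan of the balance; origin on its pivot, 40 mm under the centre of its upper face. It starts raised, yields under about 3 N and sinks up to 30 mm to a cushioned lower stop. More than 20 N on it, or a drop of more than a few mm, hurts the balance.
- load_pan_top (a point): Centre of the upper face of the empty pan (about 136 mm above the worktop at the start).
- check_weight: The brass check weight on the other pan; origin at the centre of its base. Cartridges come with several fills, and the weight laid out is the one for this batch: 220 to 350 g, the same brass shape whatever it weighs. Not to be touched.
- weight_pan: The pan that carries the check weight; origin on its pivot, 40 mm under the centre of its upper face.
- ready_stand: Green-sided steel stand for full cartridges, 200 mm (its x) by 90 mm (its y), 90 mm high; origin under its middle, on the mat. Two wells, 50 mm either side of the middle along x: the far one (+x) holds another cartridge, the near one (-x) is free and ends in a rubber-faced stop 30 to 62 mm below its mouth, set differently in each well each time and not given: feel for it.
- ready_mouth (a point): Centre of the free well's mouth in the green stand, level with its top; z up. Hole 46 mm wide. Rubber lips 11 to 21 mm down grip the cartridge: about 3 N of push to enter and slide on; it does not sink by its own weight. At the stop the push rises some 10 N per mm: home means pushed with 10 N or more (15 N is right); over 25 N is forcing.
- return_stand: Red-sided stand for spent cartridges, built as the green one: 200 by 90 by 90 mm, origin under its middle, far well (+x) occupied, near well (-x) free, its stop too 30 to 62 mm below the mouth, set on its own and not given.
- return_mouth (a point): Centre of the mouth of the free well in the red stand; the same dimensions, grip and kind of stop as in the green stand.
- can0: Blue drink can, 53 mm diameter, 134 mm high, origin under its base; leave alone.
- can1: Red drink can, 53 mm diameter, 134 mm high, origin under its base; leave alone.
- cup: Clear plastic cup, 76 mm diameter, 100 mm high, origin under its base; leave alone.
- jigger: Copper jigger, 46 mm diameter, 82 mm high, origin under its base; leave alone.
- shaker: Steel cocktail shaker, 86 mm diameter, 215 mm high, origin under its base; leave alone.
- water: Plastic water bottle, 64 mm diameter, 210 mm high, origin under its base; leave alone.
- ready_stock: Cartridge already standing in the far well of the green stand, its top 87 mm above the stand's top; origin under its base; leave alone.
- return_stock: Cartridge already standing in the far well of the red stand, its top 87 mm above the stand's top; origin under its base; leave alone.

How it is judged:
By the outcome, as a careful person would: the job done as asked, in the order asked, and still so for the second after the job is handed in, with the robot touching nothing.
It also fails if it takes over 54 s, if anything falls off the work surface, if the arm or the gripper's body presses on something with over 40 N, if the wrist force passes 120 N, or if a joint passes its speed limit or range.

## Robot

A 6-joint arm with a two-finger parallel gripper is mounted at the origin on the work surface. World frame = base frame: x ahead of the robot, y to its left, z up, the work surface at z = 0. Lengths are in m, angles in degrees, forces in N, time in s.
With the tool pointing down it reaches from about 0.25 to 0.725 m from the base axis. Payload 9.7 kg.
Tool frame: the origin (TCP) lies at the very end of the fingers, on their centre line; the grasp point (between the pads) lies 19 mm behind it; x points along the fingers, y is the direction in which the jaws open and shut, and the axes are right-handed (so a half turn about x gives the same grasp; the last joint's range is limited). The gripper opens to 85 mm and grips with 20 to 120 N. Pads are 22 mm wide; open, the fingers measure 114 mm over their backs; the gripper's body (76 mm by 85 mm) begins 54 mm behind the grasp point. The pads swing forward as they close: fully open they stand 13 mm farther back than shut.
Start: joints at [-64.286, 4.979, 10.078, 95.1, 0, 90], TCP at [0.239, -0.496, 0.231] pointing down, gripper open.
Joint ranges: [-179.16, 179.16], [-48.56, 103.87], [-65.8, 70.77], [-126.05, 130.52], [-82.76, 87.17], [-180, 180]. Speed limits (degrees/s): [127.2, 127.2, 147.25, 180, 180, 180].

## Interface

Orientations are given as [roll, pitch, yaw] about the fixed x, y, z axes, in that order (R = Rz(yaw) Ry(pitch) Rx(roll)).
In Python, from workcell import get_obs, cams, bot gives the robot as it stands.
- The arm moves only by the tool apply_moves, never from a script. Its argument "rows" is a list that holds one entry, the list of rows, each a list of 7 numbers: the shift along the tool's x, y, z in mm, then the turn, a rotation vector about the tool's x, y, z in rad, then the opening, from 0 (shut) to 1 (fully open). A call has 1 to 20 rows; each row is the pose to reach, as a shift and turn from the pose measured when the call began, along the tool's axes at that moment; what a row does not reach only later rows make up. A row lasts 1/10 s, in which the tool goes at most 50 mm and 8.59 degrees, less where a joint would pass 70% of its speed; a pose out of reach is approached as far as the arm can. A call with a gripper value outside its range is refused whole. The fingers move at their own pace and stop on an object; "newtons" is the grip in N (left out, the last holds). Time passes only in rows, so rows that repeat a pose let the fingers close. It gives the time, the measured TCP pose, the force and the opening at its end, in the units of the state.
- get_obs(): the state, without advancing time (a new reading comes with each control period).
- cams.camera(name): name is "side" or "top" or "wrist"; returns a dict with "pixels" (420x560x3 uint8, red, green, blue), "range_z" (420x560 float32, m along the optical axis (not along the pixel's ray), 0 where there is no reading), "fx", "fy", "cx", "cy" (pixels), "eye" and "attitude" of the camera in the world. Camera axes: x right, y up, looking along -z (the intrinsics and any distortion apply to the point x, -y, -z); pixel columns grow to the right and rows downward; lengths in m; the calibration is good to about 2 mm. A picture is of the moment at which its call begins.
- bot.job_done(): hands the job in, once; it reports no verdict.
Trained networks look in a picture, given as the dict that the camera call returned (one of the last four; its "shot" number tells which), for a name from the list of things; names that differ only in an ending like _2 or _b are one class to them, and where a whole thing is asked for, a point or a joint stands for the part that bears it (a point fixed in the world has none). Each returns a list of dicts, best first, with "confidence" (0 to 1); they miss things now and then, are a little off and sometimes report something else, mostly with a low value. They report only what shows in the picture. A call takes as long as a camera call.
- cams.find_in(label, picture): "at" ([x, y, z] in m, in world coordinates, good to about 4 mm: the middle of the surface that is visible of it).
The state is a dict: "time": time; "q": joint angles; "qd": joint speeds; "joint_efforts": joint torques, N m; "ee_pos": TCP position; "tcp_rot": TCP orientation; "wrist_force": force on the tool from outside, world axes, zero at the start; "torque": the same for the moment, N m; "opening": finger opening in m.
Only numpy, scipy, OpenCV 4.12 (cv2) and the standard library are available. Lean on these libraries where they do the work, as an engineer would, in place of code of your own. Each camera call takes 0.05 s, during which the arm holds its last target.

## Working session

There is one attempt and no reset: what is moved stays moved. The work goes in short steps, Python scripts to look and compute and a tool call to move; the robot and the scene stay as the last step left them, time stands still between calls to the robot, and variables do not carry over. Pictures are saved under pics/ and viewed, and the job is handed in when it is done.

Besides the shell and the picture viewer there is one more tool, called after "Request:" as a command line: name --argument value ..., lists and objects as JSON in quotes. apply_moves: Moves the arm, as the interface text tells. Its arguments: {"type":"object","properties":{"rows":{"type":"array"},"newtons":{"type":"number"}},"required":["rows"]}

```bash
ls; mkdir -p pics; cat > h.py <<'E'
import numpy as np, cv2
from workcell import get_obs, cams, bot
from scipy.spatial.transform import Rotation as R
def save(p,n): cv2.imwrite('pics/'+n+'.png',p['pixels'][:,:,::-1])
E
python3 - <<'E'
from h import *
o=get_obs(); print(o)
for n in ['side','top','wrist']:
    p=cams.camera(n); save(p,n+'0'); print(n,p['eye'],p['attitude'],p['fx'],p['fy'],p['cx'],p['cy'],[k for k in p if k not in('pixels','range_z')])
    if n!='wrist': 
        for l in ['cart_center','cart','balance','load_pan_top','load_pan','check_weight','ready_mouth','ready_stand','return_stand','return_mouth','ready_stock','return_stock','can0','can1','cup','jigger','shaker','water']:
            print(l,[(np.round(d['at'],3).tolist(),round(d['confidence'],2)) for d in cams.find_in(l,p)[:2]])
print(get_obs()['time'])
E
```

```text
pics
{'time': 0.0, 'q': array([-6.42860143e+01,  5.00919882e+00,  1.00346877e+01,  9.50993057e+01,
       -1.61936048e-03,  8.99979746e+01]), 'qd': array([ 0.0609937 , -0.04257041,  0.09304943, -0.0438597 ,  0.01505144,
        0.06510314]), 'joint_efforts': array([-2.43241374e-07, -5.20386851e+01,  4.64804935e+01,  1.63038127e-02,
        4.88496983e-05,  3.87267391e-06]), 'ee_pos': array([ 0.23852709, -0.4953318 ,  0.2306034 ]), 'tcp_rot': array([-88.74529891,  89.92616539, 116.9707133 ]), 'wrist_force': array([-0.26455577,  0.14062367, -0.26288219]), 'torque': array([ 0.0230559 , -0.02966227,  0.03890043]), 'opening': 0.08556832524627228}
side [0.48615568 0.78475872 0.8712863 ] [ 4.56577742e+01 -9.65647133e-02 -1.69777474e+02] 428.5748328250828 428.5748328250828 280.28929250310205 208.98419309911338 ['fx', 'fy', 'cx', 'cy', 'eye', 'attitude', 'shot']
cart_center [([0.464, -0.128, 0.085], 0.57)]
cart [([0.59, -0.313, 0.144], 0.67), ([0.462, -0.131, 0.083], 0.6)]
balance [([0.641, -0.022, 0.107], 0.85)]
load_pan_top [([0.665, -0.144, 0.138], 0.6)]
load_pan [([0.664, -0.142, 0.138], 
[... 1425 characters left out ...]
, 0.69)]
ready_stock [([0.592, 0.284, 0.159], 0.69)]
return_stock [([0.587, -0.319, 0.162], 0.63)]
can0 [([0.713, -0.286, 0.13], 0.77), ([0.728, 0.292, 0.133], 0.74)]
can1 [([0.713, -0.286, 0.13], 0.77), ([0.728, 0.292, 0.133], 0.74)]
cup [([0.503, -0.487, 0.054], 0.66), ([0.629, -0.037, 0.105], 0.48)]
jigger [([0.786, 0.034, 0.084], 0.49), ([0.528, -0.304, 0.096], 0.27)]
shaker [([0.578, 0.476, 0.174], 0.93)]
water [([0.595, -0.474, 0.136], 0.57), ([0.576, 0.474, 0.174], 0.57)]
wrist [ 0.29933358 -0.46524904  0.37334382] [-15.73153922  -0.12062015 -64.25438262] 333.59974200549584 333.59974200549584 277.2587864764462 212.16287572485479 ['fx', 'fy', 'cx', 'cy', 'eye', 'attitude', 'shot']
1.95
```

View pictures.

View pics/side0.png

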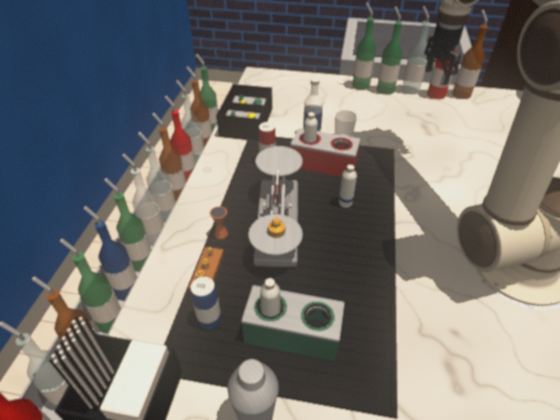

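View pics/top0.png

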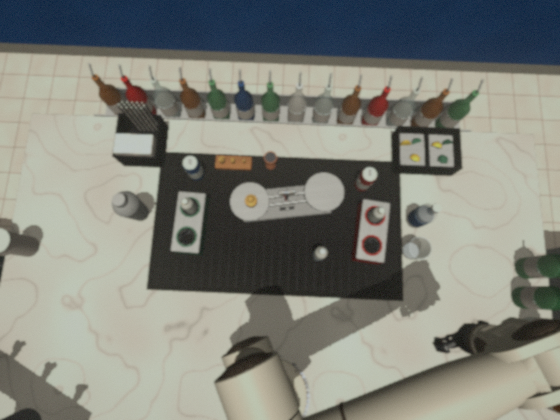

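View pics/wrist0.png

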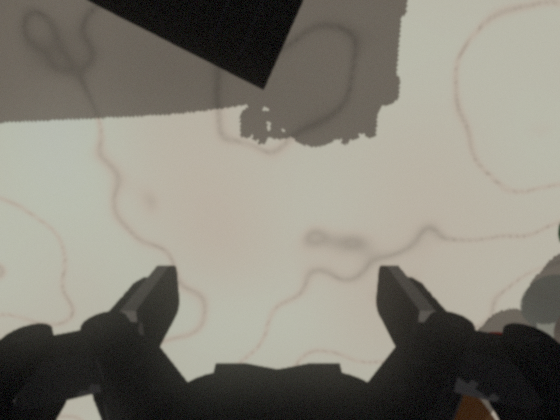

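The side view shows the loose cartridge at about (347,187), the empty pan at (278,160), the red well at (341,143) and the green well at (318,315). In the top view they are at (320,253), (325,190), (372,245) and (186,237). Next I'll locate them precisely from depth.

```bash
cat >> h.py <<'E'
def cloud(p):
    z=p['range_z'].astype(float); v,u=np.mgrid[:z.shape[0],:z.shape[1]]
    c=np.stack([(u-p['cx'])/p['fx']*z,-(v-p['cy'])/p['fy']*z,-z],-1)
    w=c@R.from_euler('xyz',p['attitude'],degrees=True).as_matrix().T+p['eye']
    w[z<=0]=np.nan
    return w
def proj(p,X):
    c=(np.asarray(X)-p['eye'])@R.from_euler('xyz',p['attitude'],degrees=True).as_matrix()
    return np.stack([p['cx']+p['fx']*c[...,0]/-c[...,2],p['cy']-p['fy']*c[...,1]/-c[...,2]],-1)
def snap(n,tag):
    p=cams.camera(n); np.savez('/tmp/'+tag+'.npz',**{k:p[k] for k in p}); save(p,tag); return p
def load(tag):
    d=np.load('/tmp/'+tag+'.npz'); return {k:d[k] for k in d}
E
python3 - <<'E'
from h import *
from scipy.optimize import least_squares
for n in ['side','top']:
    p=snap(n,n+'1'); w=cloud(p).reshape(-1,3)
    mat=w[(abs(w[:,0]-.42)<.05)&(abs(w[:,1])<.06)]; print(n,'mat z',np.nanmedian(mat[:,2]))
    # cart
    m=(np.hypot(w[:,0]-.465,w[:,1]+.137)<.045)&(w[:,2]>.02)&(w[:,2]<.10); q=w[m]
    f=least_squares(lambda a:np.hypot(q[:,0]-a[0],q[:,1]-a[1])-.02,[.465,-.137],loss='soft_l1',f_scale=.002)
    print('cart',len(q),f.x,'res',np.median(abs(f.fun)))
    m=(np.hypot(w[:,0]-.465,w[:,1]+.137)<.045)&(w[:,2]>.11); q=w[m]; print(' top',len(q),np.median(q,0),q[:,2].max())
    m=(np.hypot(w[:,0]-.66,w[:,1]+.148)<.085)&(w[:,2]>.125)&(w[:,2]<.15); q=w[m]
    c,r=cv2.minEnclosingCircle(q[:,:2].astype(np.float32)); print('pan',c,r,np.median(q,0))
    for nm,y in [('red',-.29),('green',.295)]:
        m=(abs(w[:,0]-.56)<.14)&(abs(w[:,1]-y)<.09)&(abs(w[:,2]-.093)<.010); q=w[m]
        print(nm,cv2.minAreaRect(q[:,:2].astype(np.float32)),np.median(q[:,2]))
for n in ['side1','top1']:
    im=cv2.imread(f'pics/{n}.png')
E
```

```text
side mat z 0.006625365373477299
cart 299 [ 0.45965901 -0.14598531] res 0.0008673802593713482
 top 165 [ 0.45999447 -0.13679324  0.12511204] 0.14597818530928175
pan (0.655580997467041, -0.14896686375141144) 0.06787729263305664 [ 0.65714416 -0.14624579  0.1366718 ]
red ((0.5682611465454102, -0.32025694847106934), (0.10181131213903427, 0.25493282079696655), 84.57039642333984) 0.09663808804782703
green ((0.5449308156967163, 0.2970341444015503), (0.09366275370121002, 0.20047137141227722), 87.7356948852539) 0.09622076516555156
top mat z 0.0054753854855184025
cart 38 [ 0.46299976 -0.14453121] res 0.00029748244346862983
 top 115 [ 0.46005388 -0.14263957  0.12359588] 0.1470965857312312
pan (0.6604261994361877, -0.14816319942474365) 0.06514376401901245 [ 0.65931276 -0.14755081  0.13564323]
red ((0.5707786679267883, -0.320320725440979), (0.09285290539264679, 0.25224223732948303), 84.06110382080078) 0.09558381844896446
green ((0.5470369458198547, 0.2974477708339691), (0.09263409674167633, 0.20045840740203857), 87.6377182006836) 0.09546199011850465
```

```bash
python3 - <<'E'
from h import *
for n in ['side1','top1']:
    p=load(n); w=cloud(p); 
    e=p['eye']; t=(0.0955-e[2])/(w[...,2]-e[2]); pl=e+(w-e)*t[...,None]
    big=[]
    for nm,c in [('red',(.525,-.305)),('green',(.50,.294))]:
        m=(np.hypot(pl[...,0]-c[0],pl[...,1]-c[1])<.033)&(w[...,2]<.0915)
        nl,lab,st,ce=cv2.connectedComponentsWithStats(m.astype(np.uint8))
        k=1+np.argmax(st[1:,4]); q=pl[lab==k][:,:2]
        cc,r=cv2.minEnclosingCircle(q.astype(np.float32)); print(n,nm,st[k,4],q.mean(0),cc,r, 'minz',np.nanmin(w[lab==k][:,2]))
        # rectified
        g=np.mgrid[-60:60,-60:60]/1000.
        X=np.stack([c[0]+g[0],c[1]+g[1],np.full(g[0].shape,.0955)],-1)
        uv=proj(p,X).astype(np.float32); im=cv2.remap(p['pixels'],uv[...,0],uv[...,1],cv2.INTER_LINEAR)
        big.append(cv2.resize(im,(360,360)))
    cv2.imwrite(f'pics/rect_{n}.png',np.hstack(big)[:,:,::-1])
E
```

```text
side1 red 34 [ 0.50198991 -0.31031062] (0.5007739067077637, -0.30938440561294556) 0.01597697287797928 minz 0.052776220954970365
side1 green 310 [0.49461125 0.29958815] (0.49474313855171204, 0.2988593876361847) 0.02259783260524273 minz 0.008750461888073047
top1 red 71 [ 0.50446342 -0.30931084] (0.5034105181694031, -0.30927228927612305) 0.02076089009642601 minz 0.003188068012387024
top1 green 151 [0.49641714 0.29930747] (0.49518319964408875, 0.2994288504123688) 0.024134336039423943 minz 0.0031911060519365098
```

```bash
python3 -c "
import cv2,numpy as np
cv2.imwrite('pics/rect.png',np.vstack([cv2.resize(cv2.imread(f'pics/rect_{n}.png'),(600,300)) for n in ('side1','top1')]))"
```

```text
(no output)
```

View pics/rect.png

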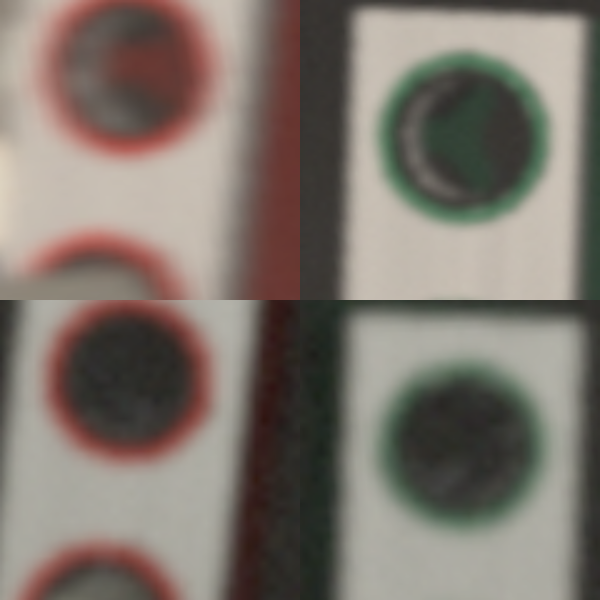

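```bash
cat >> h.py <<'E'
def goal(pos,jaw=None,o=None):
    """shift mm in tool axes + rotvec; tool x down; jaw = desired world yaw of tool y (deg, mod 180)"""
    o=o or get_obs(); T=R.from_euler('xyz',o['tcp_rot'],degrees=True); M=T.as_matrix()
    if jaw is None: rv=np.zeros(3)
    else:
        best=None
        for j in (jaw,jaw+180):
            x=np.array([0,0,-1.]); y=np.array([np.cos(np.radians(j)),np.sin(np.radians(j)),0]); G=np.stack([x,y,np.cross(x,y)],1)
            r=R.from_matrix(M.T@G).as_rotvec()
            if best is None or np.linalg.norm(r)<np.linalg.norm(best): best=r
        rv=best
    return np.round((M.T@(np.array(pos)-o['ee_pos']))*1000,1),np.round(rv,4),np.round(M,3).tolist(),o['q'].round(1)
E
python3 - <<'E'
from h import *
for a in [((.4605,-.145,.231),90),((.4605,-.145,.231),0)]: print(goal(*a))
E
```

```text
(array([ 3.000e-01, -2.195e+02, -3.520e+02]), array([ 0.4489, -0.    ,  0.    ]), [[0.0, 0.434, -0.901], [0.0, -0.901, -0.434], [-1.0, -0.0, -0.0]], array([-64.3,   5. ,  10.1,  95.1,   0. ,  90. ]))
(array([ 3.000e-01, -2.195e+02, -3.520e+02]), array([-1.1219, -0.    ,  0.    ]), [[0.0, 0.434, -0.901], [0.0, -0.901, -0.434], [-1.0, -0.0, -0.0]], array([-64.3,   5. ,  10.1,  95.1,   0. ,  90. ]))
```

Request:
apply_moves --rows '[[[0, -220, -352, -0.816, 0, 0, 1], [0, -220, -352, -0.816, 0, 0, 1], [0, -220, -352, -0.816, 0, 0, 1], [0, -220, -352, -0.816, 0, 0, 1], [0, -220, -352, -0.816, 0, 0, 1], [0, -220, -352, -0.816, 0, 0, 1], [0, -220, -352, -0.816, 0, 0, 1], [0, -220, -352, -0.816, 0, 0, 1], [0, -220, -352, -0.816, 0, 0, 1], [0, -220, -352, -0.816, 0, 0, 1], [0, -220, -352, -0.816, 0, 0, 1], [0, -220, -352, -0.816, 0, 0, 1], [0, -220, -352, -0.816, 0, 0, 1]]]'

```text
time: 3.35
ee_pos: [0.4599, -0.1456, 0.2314]
tcp_rot: [67.2, 90.0, -40.4]
wrist_force: [0.0, 0.0, -0.1]
opening: 0.0853
```

```bash
python3 - <<'E'
from h import *
o=get_obs(); print(o['time'],o['ee_pos'],o['tcp_rot'],o['q'].round(1))
p=snap('wrist','w1'); print(p['eye'],p['attitude'])
w=cloud(p); 
m=(np.hypot(w[...,0]-.4605,w[...,1]+.145)<.05)&(w[...,2]>.13)&(w[...,2]<.17); q=w[m]; print(len(q),np.median(q,0) if len(q) else '', proj(p,[.4605,-.145,.1435]))
m=(np.hypot(w[...,0]-.4605,w[...,1]+.145)<.05)&(w[...,2]>.02)&(w[...,2]<.11); q=w[m]; print(len(q),np.median(q,0) if len(q) else '')
E
```

```text
3.35 [ 0.45985932 -0.14557515  0.23141472] [ 67.24202078  89.98938779 -40.39167673] [-17.6  -4.3   0.8  95.1  -0.   90.1]
[ 0.47941902 -0.07957661  0.37344666] [-15.82966115  -0.10249962 -17.60094791]
571 [ 0.46240321 -0.14366268  0.14242016] [279.12069008 216.02250109]
549 [ 0.46761283 -0.1276586   0.07333947]
```

View pics/w1.png

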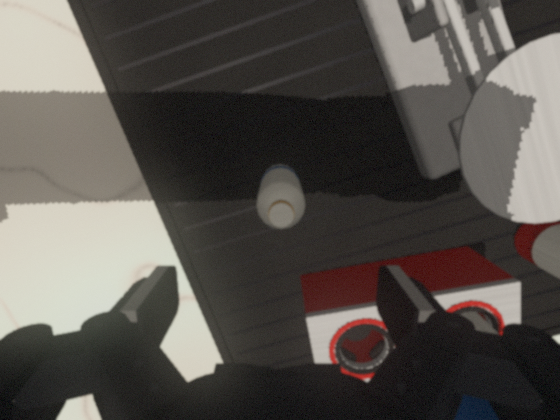

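```bash
python3 - <<'E'
from h import *
print(goal((.462,-.1445,.0765)))
p=load('w1'); w=cloud(p); e=p['eye']; t=(0.0955-e[2])/(w[...,2]-e[2]); pl=e+(w-e)*t[...,None]
m=(np.hypot(pl[...,0]-.4965,pl[...,1]+.3135)<.032)&(w[...,2]<.0915)
nl,lab,st,ce=cv2.connectedComponentsWithStats(m.astype(np.uint8)); k=1+np.argmax(st[1:,4]); q=pl[lab==k][:,:2]
print(st[k],cv2.minEnclosingCircle(q.astype(np.float32)),q.mean(0))
m=(np.hypot(w[...,0]-.66,w[...,1]+.148)<.085)&(w[...,2]>.125)&(w[...,2]<.15); q=w[m]
print('pan',cv2.minEnclosingCircle(q[:,:2].astype(np.float32)),np.median(q,0))
E
```

```text
(array([154.9,   1.7,  -1.6]), array([0., 0., 0.]), [[0.0, 0.953, -0.303], [-0.0, -0.303, -0.953], [-1.0, 0.0, 0.0]], array([-17.6,  -4.3,   0.8,  95.1,  -0. ,  90.1]))
[ 341  329   45   38 1281] ((0.49477168917655945, -0.31131258606910706), 0.022588267922401428) [ 0.49473109 -0.31133276]
pan ((0.6588601469993591, -0.1486038863658905), 0.06498006731271744) [ 0.63581639 -0.14076539  0.1357677 ]
```

Request:
apply_moves --rows '[[[50, 1.7, -1.6, 0, 0, 0, 1], [100, 1.7, -1.6, 0, 0, 0, 1], [130, 1.7, -1.6, 0, 0, 0, 1], [155, 1.7, -1.6, 0, 0, 0, 1], [155, 1.7, -1.6, 0, 0, 0, 1], [155, 1.7, -1.6, 0, 0, 0, 0.6], [155, 1.7, -1.6, 0, 0, 0, 0.5], [155, 1.7, -1.6, 0, 0, 0, 0.4], [155, 1.7, -1.6, 0, 0, 0, 0.3], [155, 1.7, -1.6, 0, 0, 0, 0.3], [155, 1.7, -1.6, 0, 0, 0, 0.3], [155, 1.7, -1.6, 0, 0, 0, 0.3]]]' --newtons 50

```text
time: 4.6
ee_pos: [0.4628, -0.1449, 0.0782]
tcp_rot: [85.5, 89.8, -22.1]
wrist_force: [-1.6, 0.2, 6.2]
opening: 0.0391
```

Request:
apply_moves --rows '[[[-5, 0, 0, 0, 0, 0, 0.3], [-30, 0, 0, 0, 0, 0, 0.3], [-70, 0, 0, 0, 0, 0, 0.3], [-110, 0, 0, 0, 0, 0, 0.3], [-150, 0, 0, 0, 0, 0, 0.3], [-170, 0, 0, 0, 0, 0, 0.3], [-170, 0, 0, 0, 0, 0, 0.3], [-170, 0, 0, 0, 0, 0, 0.3]]]'

```text
time: 5.4
ee_pos: [0.4625, -0.1447, 0.2476]
tcp_rot: [85.1, 89.8, -22.6]
wrist_force: [-0.4, 0.5, -3.2]
opening: 0.0392
```

```bash
python3 - <<'E'
from h import *
o=get_obs(); print(o['time'],o['ee_pos'],o['tcp_rot'],o['q'].round(1),o['wrist_force'],o['torque'],o['opening'])
p=snap('side','s2'); w=cloud(p); x,y,z=o['ee_pos']
m=(np.hypot(w[...,0]-x,w[...,1]-y)<.04); q=w[m]; 
b=q[(q[:,2]<z-.005)&(q[:,2]>z-.1)]; print(len(b), b[:,2].min(),np.percentile(b[:,2],[1,5]), z)
for lo in np.arange(z-.08,z,.02):
    s=b[(b[:,2]>lo)&(b[:,2]<lo+.02)]; print(lo-z,len(s),s.mean(0) if len(s) else '')
print(goal((.659,-.1485,.26),np.degrees(np.arctan2(-.1485,.659))))
E
```

```text
5.4 [ 0.46246899 -0.14468594  0.24763533] [ 85.08404164  89.84819799 -22.55039905] [-17.4  -3.7   3.1  96.7  -0.   90.3] [-0.427418    0.49680606 -3.17603042] [-0.00066707  0.0097382  -0.02153371] 0.039215365929669524
310 0.17639459904841004 [0.17714123 0.18166684] 0.24763532977483255
-0.08000000000000002 39 [ 0.46007729 -0.13092658  0.18223811]
-0.060000000000000026 94 [ 0.45960409 -0.12976486  0.19785104]
-0.040000000000000036 100 [ 0.45969315 -0.1301377   0.21761838]
-0.020000000000000046 77 [ 0.4601621  -0.13036717  0.23498406]
-5.551115123125783e-17 0 
(array([-13. , 188.8, -55.9]), array([-0.0861,  0.0003, -0.0011]), [[0.001, 0.953, -0.303], [-0.001, -0.303, -0.953], [-1.0, 0.001, 0.0]], array([-17.4,  -3.7,   3. ,  96.7,  -0. ,  90.3]))
```

View pics/s2.png

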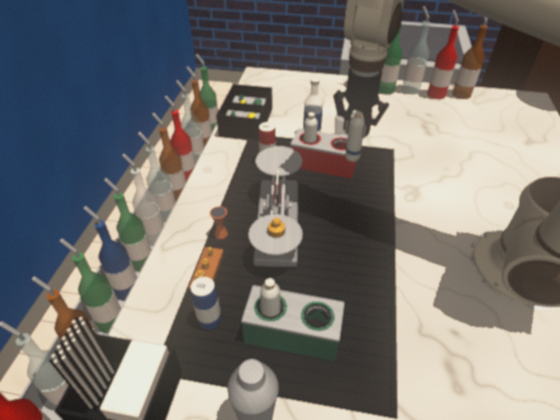

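The cartridge hangs upright in the gripper in the side view, around (355,138). Its base is about 71.5 mm below the TCP.

Request:
apply_moves --rows '[[[-13, 20, -6, -0.01, 0, 0, 0.3], [-13, 60, -18, -0.03, 0, 0, 0.3], [-13, 100, -30, -0.05, 0, 0, 0.3], [-13, 140, -42, -0.07, 0, 0, 0.3], [-13, 175, -52, -0.086, 0, -0.001, 0.3], [-13, 189, -56, -0.086, 0, -0.001, 0.3], [-13, 189, -56, -0.086, 0, -0.001, 0.3], [-13, 189, -56, -0.086, 0, -0.001, 0.3]]]'

```text
time: 6.25
ee_pos: [0.6586, -0.1483, 0.258]
tcp_rot: [-83.2, 89.8, 174.1]
wrist_force: [-1.0, -0.1, -2.5]
opening: 0.0388
```

```bash
python3 - <<'E'
from h import *
o=get_obs(); print(o['time'],o['ee_pos'],o['tcp_rot'],o['q'].round(1),o['wrist_force'],o['opening'])
p=snap('side','s3')
print(goal((.659,-.1485,.211),np.degrees(np.arctan2(-.1485,.659))))
E
```

```text
6.25 [ 0.65864326 -0.14833411  0.2580326 ] [-83.24642305  89.81437205 174.05430776] [-12.7  25.   37.4 102.6  -0.   90. ] [-0.98403446 -0.08296603 -2.54298048] 0.038799502226203264
(array([48. ,  0.7, -0. ]), array([-0.0002,  0.0003,  0.0019]), [[-0.002, 0.976, -0.22], [0.0, -0.22, -0.976], [-1.0, -0.002, 0.0]], array([-12.7,  24.9,  37.4, 102.6,  -0. ,  90. ]))
```

View pics/s3.png

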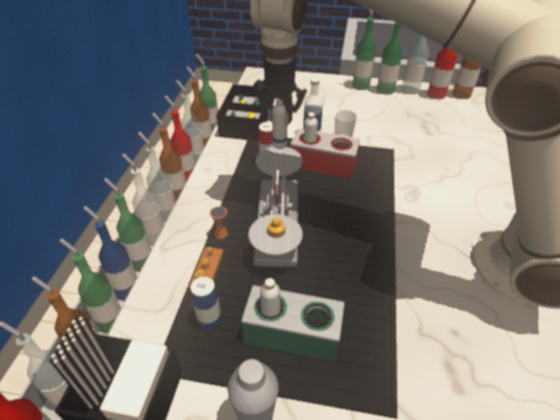

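Request:
apply_moves --rows '[[[15, 0.7, 0, 0, 0, 0, 0.3], [30, 0.7, 0, 0, 0, 0, 0.3], [40, 0.7, 0, 0, 0, 0, 0.3], [44, 0.7, 0, 0, 0, 0, 0.3], [45, 0.7, 0, 0, 0, 0, 0.3], [46, 0.7, 0, 0, 0, 0, 0.3], [46, 0.7, 0, 0, 0, 0, 0.3], [46, 0.7, 0, 0, 0, 0, 0.3]]]'

```text
time: 7.1
ee_pos: [0.6591, -0.1486, 0.2135]
tcp_rot: [-72.8, 89.9, -175.5]
wrist_force: [0.0, 0.3, -2.7]
opening: 0.039
```

Request:
apply_moves --rows '[[[0.5, 0, 0, 0, 0, 0, 0.3], [1, 0, 0, 0, 0, 0, 0.3], [1.5, 0, 0, 0, 0, 0, 0.3], [2, 0, 0, 0, 0, 0, 0.3], [2.5, 0, 0, 0, 0, 0, 0.3], [3, 0, 0, 0, 0, 0, 0.3], [3, 0, 0, 0, 0, 0, 0.3]]]'

```text
time: 7.8
ee_pos: [0.6591, -0.1486, 0.2104]
tcp_rot: [-76.3, 89.9, -179.0]
wrist_force: [0.1, -0.9, -3.1]
opening: 0.039
```

Request:
apply_moves --rows '[[[0.5, 0, 0, 0, 0, 0, 0.3], [1, 0, 0, 0, 0, 0, 0.3], [1.5, 0, 0, 0, 0, 0, 0.3], [2, 0, 0, 0, 0, 0, 0.3], [2, 0, 0, 0, 0, 0, 0.3]]]'

```text
time: 8.3
ee_pos: [0.6591, -0.1486, 0.2084]
tcp_rot: [-75.8, 89.9, -178.5]
wrist_force: [-0.4, 0.7, -2.9]
opening: 0.0391
```

Request:
apply_moves --rows '[[[0.5, 0, 0, 0, 0, 0, 0.3], [1, 0, 0, 0, 0, 0, 0.3], [1.5, 0, 0, 0, 0, 0, 0.3], [1.5, 0, 0, 0, 0, 0, 0.3]]]'

```text
time: 8.7
ee_pos: [0.6591, -0.1486, 0.207]
tcp_rot: [-66.6, 89.9, -169.3]
wrist_force: [-0.8, -0.8, -0.2]
opening: 0.039
```

Request:
apply_moves --rows '[[[0.5, 0, 0, 0, 0, 0, 0.42], [0.5, 0, 0, 0, 0, 0, 0.46], [0.5, 0, 0, 0, 0, 0, 0.5], [0.5, 0, 0, 0, 0, 0, 0.55], [0.5, 0, 0, 0, 0, 0, 0.65], [0.5, 0, 0, 0, 0, 0, 0.8], [0.5, 0, 0, 0, 0, 0, 0.8]]]' --newtons 20

```text
time: 9.4
ee_pos: [0.6591, -0.1487, 0.2066]
tcp_rot: [-64.8, 89.9, -167.5]
wrist_force: [-0.1, 0.4, -0.2]
opening: 0.0679
```

```bash
python3 - <<'E'
from h import *
o=get_obs(); print(o['time'],o['ee_pos'],o['wrist_force'],o['opening'])
p=snap('side','s4')
cv2.imwrite('pics/s4c.png',cv2.resize(p['pixels'][60:290,180:420,::-1],None,fx=2.5,fy=2.5,interpolation=cv2.INTER_CUBIC))
E
```

```text
9.4 [ 0.65911535 -0.14865578  0.20655131] [-0.13273816  0.39309696 -0.23040903] 0.06787154098042597
```

View pics/s4c.png

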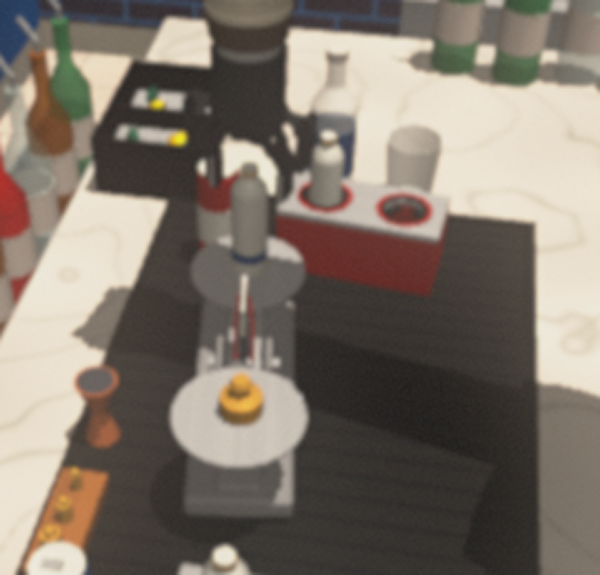

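The cartridge stands free on the pan in the crop, around (250,215), and the fingers are open. I'll let the beam settle before reading it.

Request:
apply_moves --rows '[[[0, 0, 0, 0, 0, 0, 0.8], [0, 0, 0, 0, 0, 0, 0.8], [0, 0, 0, 0, 0, 0, 0.8], [0, 0, 0, 0, 0, 0, 0.8], [0, 0, 0, 0, 0, 0, 0.8], [0, 0, 0, 0, 0, 0, 0.8], [0, 0, 0, 0, 0, 0, 0.8], [0, 0, 0, 0, 0, 0, 0.8], [0, 0, 0, 0, 0, 0, 0.8], [0, 0, 0, 0, 0, 0, 0.8], [0, 0, 0, 0, 0, 0, 0.8], [0, 0, 0, 0, 0, 0, 0.8], [0, 0, 0, 0, 0, 0, 0.8], [0, 0, 0, 0, 0, 0, 0.8], [0, 0, 0, 0, 0, 0, 0.8], [0, 0, 0, 0, 0, 0, 0.8]]]'

```text
time: 11.05
ee_pos: [0.6591, -0.1486, 0.2065]
tcp_rot: [-67.0, 89.9, -169.7]
wrist_force: [0.3, -0.6, 0.1]
opening: 0.0684
```

```bash
python3 - <<'E'
from h import *
o=get_obs(); print(o['time'],o['ee_pos'],o['wrist_force'],o['opening'])
p=snap('side','s5'); t=snap('top','t5')
cv2.imwrite('pics/s5c.png',cv2.resize(p['pixels'][60:290,180:420,::-1],None,fx=2.5,fy=2.5,interpolation=cv2.INTER_CUBIC))
def pan(tag,c):
    w=cloud(load(tag)); d=np.hypot(w[...,0]-c[0],w[...,1]-c[1]); m=(d<.06)&(d>.03)&(w[...,2]>.09)&(w[...,2]<.16); q=w[m]
    return len(q),np.round(np.percentile(q[:,2],[25,50,75]),4)
for tag in ['side1','s4','s5','top1','t5']:
    print(tag,'load',pan(tag,(.659,-.1485)),'wt',pan(tag,(.625,.10)))
# cart upright
w=cloud(p); x,y=.659,-.1485
for lo in np.arange(.11,.25,.02):
    m=(np.hypot(w[...,0]-x,w[...,1]-y)<.026)&(w[...,2]>lo)&(w[...,2]<lo+.02); q=w[m]; print(round(lo,2),len(q),q.mean(0).round(4) if len(q) else '')
E
```

```text
11.05 [ 0.65913242 -0.1486298   0.20651545] [ 0.34220719 -0.60879645  0.14014468] 0.0684229180696707
side1 load (721, array([0.1356, 0.1367, 0.1376])) wt (989, array([0.1055, 0.1064, 0.1073]))
s4 load (544, array([0.1088, 0.1098, 0.1108])) wt (973, array([0.1323, 0.1333, 0.1342]))
s5 load (542, array([0.1064, 0.1074, 0.1085])) wt (999, array([0.1349, 0.1357, 0.1366]))
top1 load (759, array([0.134 , 0.1357, 0.1374])) wt (733, array([0.1038, 0.1057, 0.1073]))
t5 load (83, array([0.1037, 0.1066, 0.1082])) wt (762, array([0.1331, 0.1348, 0.1368]))
0.11 67 [ 0.6524 -0.1341  0.1211]
0.13 81 [ 0.6536 -0.1336  0.1403]
0.15 81 [ 0.6522 -0.134   0.16  ]
0.17 87 [ 0.6523 -0.1339  0.1802]
0.19 88 [ 0.6532 -0.1343  0.2005]
0.21 127 [ 0.6537 -0.139   0.2208]
0.23 55 [ 0.6551 -0.1451  0.24  ]
0.25 0
```

View pics/s5c.png

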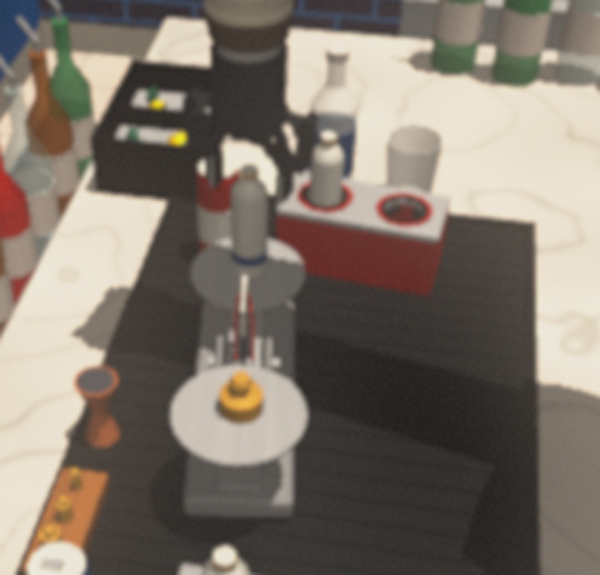

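The balance reads clearly. The load pan went from 136 to 107 mm and the weight pan from 106 to 135 mm, so the cartridge is heavier, meaning full. It goes in the green stand. Regrasping.

Request:
apply_moves --rows '[[[10, 0, 0, 0, 0, 0, 0.8], [20, 0, 0, 0, 0, 0, 0.8], [27, 0, 0, 0, 0, 0, 0.8], [28, 0, 0, 0, 0, 0, 0.8], [28, 0, 0, 0, 0, 0, 0.65], [28, 0, 0, 0, 0, 0, 0.55], [28, 0, 0, 0, 0, 0, 0.5], [28, 0, 0, 0, 0, 0, 0.46], [28, 0, 0, 0, 0, 0, 0.42], [28, 0, 0, 0, 0, 0, 0.38], [28, 0, 0, 0, 0, 0, 0.34], [28, 0, 0, 0, 0, 0, 0.3], [28, 0, 0, 0, 0, 0, 0.3], [28, 0, 0, 0, 0, 0, 0.3]]]' --newtons 20

```text
time: 12.55
ee_pos: [0.6592, -0.1486, 0.1787]
tcp_rot: [-59.5, 90.0, -162.2]
wrist_force: [-0.7, 0.1, 1.1]
opening: 0.0396
```

Request:
apply_moves --rows '[[[-3, 0, 0, 0, 0, 0, 0.3], [-7, 0, 0, 0, 0, 0, 0.3], [-11, 0, 0, 0, 0, 0, 0.3], [-15, 0, 0, 0, 0, 0, 0.3], [-19, 0, 0, 0, 0, 0, 0.3], [-23, 0, 0, 0, 0, 0, 0.3], [-27, 0, 0, 0, 0, 0, 0.3], [-31, 0, 0, 0, 0, 0, 0.3], [-37, 0, 0, 0, 0, 0, 0.3], [-45, 0, 0, 0, 0, 0, 0.3], [-60, 0, 0, 0, 0, 0, 0.3], [-80, 0, 0, 0, 0, 0, 0.3], [-110, 0, 0, 0, 0, 0, 0.3], [-110, 0, 0, 0, 0, 0, 0.3]]]'

```text
time: 13.95
ee_pos: [0.6598, -0.1487, 0.2932]
tcp_rot: [86.5, 89.7, -16.2]
wrist_force: [0.4, 0.0, -1.7]
opening: 0.0395
```

```bash
python3 - <<'E'
from h import *
o=get_obs(); print(o['time'],o['ee_pos'],o['tcp_rot'],o['wrist_force'],o['opening'])
g=(.4958,.2993); az=np.degrees(np.arctan2(g[1],g[0])); print(az)
print(goal((.50,0.0,.30),0)); print(goal((.47,.24,.29),az))
E
```

```text
13.95 [ 0.65975147 -0.14866087  0.29320117] [ 86.47152577  89.71176187 -16.23819188] [ 0.42095238  0.04209656 -1.66881837] 0.039452796941420586
31.118155635241504
(array([  -7.8, -188.5, -109.9]), array([-0.2218,  0.0009, -0.005 ]), [[0.005, 0.975, -0.22], [-0.001, -0.22, -0.975], [-1.0, 0.005, 0.0]], array([-12.7,  26.7,  43.9, 106.8,  -0. ,  90. ]))
(array([   1.7, -270.6, -337.4]), array([-0.7649,  0.0022, -0.0047]), [[0.005, 0.975, -0.22], [-0.001, -0.22, -0.975], [-1.0, 0.005, 0.0]], array([-12.7,  26.7,  43.9, 106.8,  -0. ,  90. ]))
```

Request:
apply_moves --rows '[[[-8, -20, -12, -0.02, 0, 0, 0.3], [-8, -60, -35, -0.07, 0, 0, 0.3], [-8, -100, -58, -0.12, 0, 0, 0.3], [-8, -145, -85, -0.17, 0, 0, 0.3], [-8, -185, -110, -0.22, 0, -0.005, 0.3], [-5, -200, -150, -0.32, 0, -0.005, 0.3], [-3, -205, -195, -0.44, 0, -0.005, 0.3], [-2, -205, -240, -0.56, 0, -0.005, 0.3], [0, -205, -280, -0.67, 0.001, -0.005, 0.3], [0, -204, -325, -0.765, 0.002, -0.005, 0.3], [0, -203, -344, -0.765, 0.002, -0.005, 0.3], [0, -203, -344, -0.765, 0.002, -0.005, 0.3], [0, -203, -344, -0.765, 0.002, -0.005, 0.3], [0, -203, -344, -0.765, 0.002, -0.005, 0.3]]]' --newtons 50

```text
time: 15.35
ee_pos: [0.5372, 0.2307, 0.292]
tcp_rot: [-69.3, 90.0, -128.3]
wrist_force: [-0.9, -0.6, -2.0]
opening: 0.0388
```

```bash
cat > well.py <<'E'
from h import *
def well(tag,c,zt=.0955):
    p=load(tag); w=cloud(p); e=p['eye']; t=(zt-e[2])/(w[...,2]-e[2]); pl=e+(w-e)*t[...,None]
    d=np.hypot(pl[...,0]-c[0],pl[...,1]-c[1])
    m=(d<.033)&(w[...,2]<zt-.004)
    nl,lab,st,ce=cv2.connectedComponentsWithStats(m.astype(np.uint8)); k=1+np.argmax(st[1:,4]); q=pl[lab==k][:,:2]
    top=w[(d<.05)&(abs(w[...,2]-zt)<.006)]
    print(tag,st[k],cv2.minEnclosingCircle(q.astype(np.float32)),q.mean(0),'topz',np.median(top[:,2]),proj(p,[*c,zt]))
E
python3 - <<'E'
from well import *
o=get_obs(); print(o['time'],o['ee_pos'],o['tcp_rot'],o['q'].round(1),o['wrist_force'],o['torque'],o['opening'])
snap('wrist','w6'); snap('side','s6')
for t in ['w6','s6']: well(t,(.4958,.2993))
p=load('s6'); w=cloud(p); x,y,z=o['ee_pos']; m=(np.hypot(w[...,0]-x,w[...,1]-y)<.03)
for a in np.arange(-.08,-.01,.01):
    q=w[m&(w[...,2]>z+a)&(w[...,2]<z+a+.01)]; print(a.round(3),len(q),q.mean(0).round(4) if len(q) else '')
q=w[m&(w[...,2]>z-.1)]; print('base',q[:,2].min()-z)
E
```

```text
15.35 [0.53721845 0.2307028  0.29202568] [ -69.32522178   89.96170311 -128.25351665] [ 23.2  12.   24.8 102.9  -0.   82.2] [-0.91995032 -0.5887414  -2.00824906] [-0.04445822 -0.03604159  0.00855956] 0.03883508525896703
w6 [ 256   83   47   49 1786] ((0.49700668454170227, 0.2986876964569092), 0.022759607061743736) [0.49678112 0.29908141] topz 0.09583772942228658 [278.16441279 106.19425626]
s6 [307 307  22  18 310] ((0.4946969151496887, 0.29911425709724426), 0.02252616547048092) [0.49469633 0.29961879] topz 0.09646780927145882 [316.77262094 315.39853668]
-0.08 5 [0.5354 0.2432 0.221 ]
-0.07 41 [0.5332 0.2457 0.2281]
-0.06 62 [0.5336 0.2455 0.2369]
-0.05 70 [0.5327 0.2458 0.2471]
-0.04 78 [0.5331 0.2451 0.2568]
-0.03 75 [0.5333 0.2454 0.2671]
-0.02 74 [0.5335 0.2453 0.277 ]
-0.01 70 [0.531  0.2457 0.2869]
base -0.07146628556236578
```

View pics/w6.png

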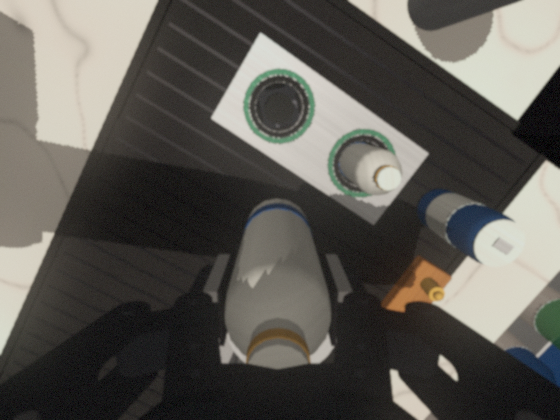

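View pics/s6.png

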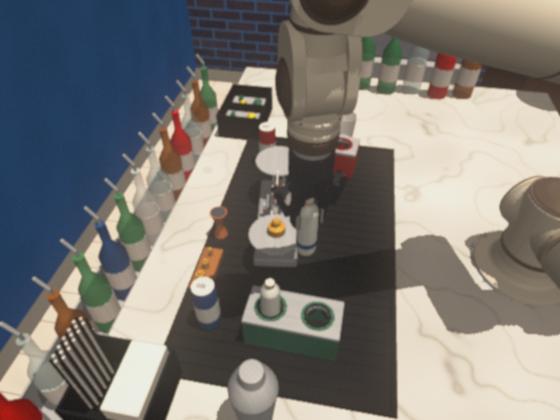

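The wrist view shows the free green well at about (279,106), and the cartridge held straight between the fingers. Next I'll measure the cartridge-to-well shift within a single camera, so the calibration bias cancels.

```bash
python3 - <<'E'
from well import *
from scipy.optimize import least_squares
o=get_obs(); x,y,z=o['ee_pos']
for tag in ['s6','w6']:
    w=cloud(load(tag)); m=(np.hypot(w[...,0]-x,w[...,1]-y)<.03)&(w[...,2]>z-.06)&(w[...,2]<z-.004); q=w[m]
    f=least_squares(lambda a:np.hypot(q[:,0]-a[0]-a[2]*(q[:,2]-z),q[:,1]-a[1]-a[3]*(q[:,2]-z))-.02,[x,y,0,0],loss='soft_l1',f_scale=.001)
    print(tag,len(q),f.x,'rel tcp',(f.x[:2]-[x,y])*1000,'base rel',(f.x[:2]-.0715*f.x[2:]-[x,y])*1000,np.median(abs(f.fun)))
print(goal((.496,.299,.18),31.1))
E
```

```text
s6 405 [ 0.53482999  0.22938645  0.01285671 -0.00843205] rel tcp [-2.49737436 -1.17602669] base rel [-3.41662928 -0.57313517] 0.00045983760199509727
w6 1783 [ 0.53652371  0.23040869  0.00429735 -0.00315893] rel tcp [-0.80365703 -0.15378693] base rel [-1.11091757  0.0720768 ] 0.00018041311568765123
(array([ 1.124e+02, -1.000e-01, -8.000e+01]), array([-0.0009,  0.0002,  0.    ]), [[0.0, 0.857, 0.516], [-0.0, 0.516, -0.857], [-1.0, -0.0, 0.0]], array([ 23.2,  11.9,  24.8, 102.9,  -0. ,  82.2]))
```

```bash
python3 - <<'E'
from well import *
print(goal((.4977,.2997,.185),31.1))
E
```

```text
(array([107.4,   1.7, -79.7]), array([-0.0009,  0.0002,  0.    ]), [[0.0, 0.857, 0.516], [-0.0, 0.516, -0.857], [-1.0, -0.0, 0.0]], array([ 23.2,  11.9,  24.8, 102.9,  -0. ,  82.2]))
```

Request:
apply_moves --rows '[[[0, 1, -25, 0, 0, 0, 0.3], [0, 1.7, -60, 0, 0, 0, 0.3], [0, 1.7, -79.7, 0, 0, 0, 0.3], [20, 1.7, -79.7, 0, 0, 0, 0.3], [55, 1.7, -79.7, 0, 0, 0, 0.3], [90, 1.7, -79.7, 0, 0, 0, 0.3], [107, 1.7, -79.7, 0, 0, 0, 0.3], [107, 1.7, -79.7, 0, 0, 0, 0.3], [107, 1.7, -79.7, 0, 0, 0, 0.3]]]'

```text
time: 16.35
ee_pos: [0.4979, 0.2992, 0.1864]
tcp_rot: [72.9, 89.9, 13.9]
wrist_force: [-0.6, -0.2, -1.5]
opening: 0.0391
```

```bash
python3 - <<'E'
from well import *
o=get_obs(); print(o['time'],o['ee_pos'],o['tcp_rot'],o['wrist_force'],o['torque'])
p=snap('wrist','w7'); s=snap('side','s7')
a=cv2.resize(s['pixels'][200:380,220:380,::-1],None,fx=3,fy=3,interpolation=cv2.INTER_CUBIC)
cv2.imwrite('pics/s7c.png',a)
E
```

```text
16.35 [0.49786735 0.29917115 0.18642341] [72.88033254 89.94799183 13.87894011] [-0.63232232 -0.15985689 -1.47826436] [-0.00404597 -0.00424946 -0.00239221]
```

View pics/s7c.png

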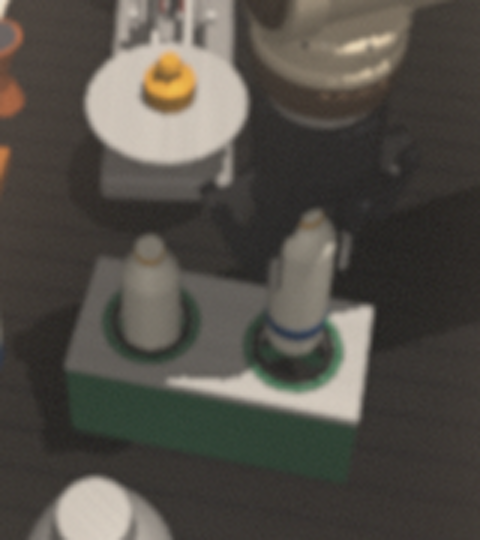

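View pics/w7.png

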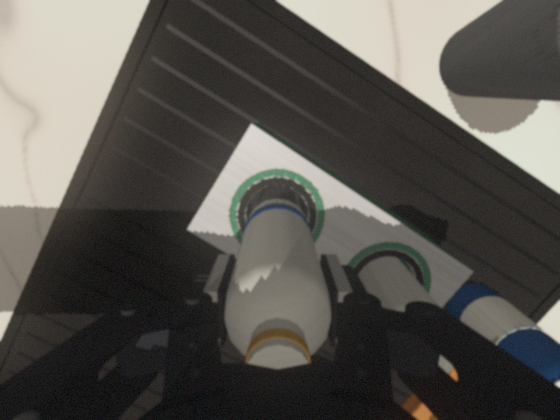

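Both views show the cartridge base centred over the well. Lowering in short steps and watching the force.

Request:
apply_moves --rows '[[[8, 0, 0, 0, 0, 0, 0.3], [14, 0, 0, 0, 0, 0, 0.3], [18, 0, 0, 0, 0, 0, 0.3], [22, 0, 0, 0, 0, 0, 0.3], [25, 0, 0, 0, 0, 0, 0.3], [28, 0, 0, 0, 0, 0, 0.3], [28, 0, 0, 0, 0, 0, 0.3]]]'

```text
time: 17.15
ee_pos: [0.4983, 0.2996, 0.1588]
tcp_rot: [83.3, 89.9, 24.3]
wrist_force: [0.3, -0.1, -2.9]
opening: 0.0388
```

Request:
apply_moves --rows '[[[3, 0, 0, 0, 0, 0, 0.3], [6, 0, 0, 0, 0, 0, 0.3], [9, 0, 0, 0, 0, 0, 0.3], [12, 0, 0, 0, 0, 0, 0.3], [15, 0, 0, 0, 0, 0, 0.3], [15, 0, 0, 0, 0, 0, 0.3]]]'

```text
time: 17.75
ee_pos: [0.4981, 0.2995, 0.1431]
tcp_rot: [77.2, 89.9, 18.3]
wrist_force: [-1.1, 0.6, -6.4]
opening: 0.0391
```

```bash
python3 - <<'E'
from well import *
o=get_obs(); print(o['time'],o['ee_pos'],o['wrist_force'],o['torque'],o['joint_efforts'].round(2))
s=snap('side','s8')
for _ in range(3):
    cams.camera('wrist'); o=get_obs(); print(o['time'],o['ee_pos'],o['wrist_force'].round(2),o['torque'].round(3))
cv2.imwrite('pics/s8c.png',cv2.resize(s['pixels'][200:380,220:380,::-1],None,fx=3,fy=3,interpolation=cv2.INTER_CUBIC))
w=cloud(s); x,y,z=o['ee_pos']
from scipy.optimize import least_squares
m=(np.hypot(w[...,0]-x,w[...,1]-y)<.03)&(w[...,2]>.105)&(w[...,2]<z-.004); q=w[m]
f=least_squares(lambda a:np.hypot(q[:,0]-a[0]-a[2]*(q[:,2]-z),q[:,1]-a[1]-a[3]*(q[:,2]-z))-.02,[x,y,0,0],loss='soft_l1',f_scale=.001); print(len(q),f.x)
E
```

```text
17.75 [0.49807743 0.29952861 0.14314833] [-1.14301033  0.58986895 -6.36970591] [-0.00725603  0.1133484  -0.0360307 ] [-6.000e-02 -5.939e+01  4.993e+01 -3.000e-01 -6.000e-02 -1.000e-02]
17.85 [0.49803714 0.29954173 0.14325995] [-0.98 -0.16 -6.62] [ 0.017  0.117 -0.044]
17.9 [0.49803143 0.29956821 0.14330361] [-1.28  0.6  -6.93] [-0.044  0.178  0.033]
17.95 [0.49804295 0.29954771 0.143326  ] [-0.53 -0.6  -7.26] [-0.108  0.317 -0.055]
180 [4.95918023e-01 2.98393010e-01 1.81965345e-02 4.30478694e-04]
```

View pics/s8c.png

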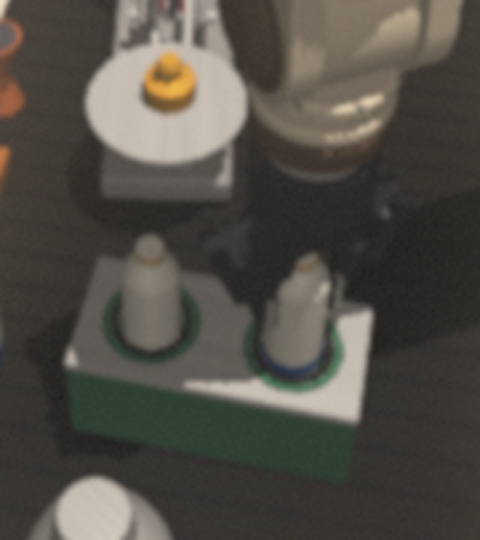

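The side crop shows the cartridge in the lips. The negative force fits lip friction while the arm settled slightly upward. Feeling for the stop in small steps.

Request:
apply_moves --rows '[[[1.5, 0, 0, 0, 0, 0, 0.3], [3, 0, 0, 0, 0, 0, 0.3], [4.5, 0, 0, 0, 0, 0, 0.3]]]'

```text
time: 18.25
ee_pos: [0.4982, 0.2997, 0.1394]
tcp_rot: [84.1, 89.9, 25.1]
wrist_force: [-1.3, -0.8, 1.5]
opening: 0.0393
```

Request:
apply_moves --rows '[[[0.8, 0, 0, 0, 0, 0, 0.3], [1.6, 0, 0, 0, 0, 0, 0.3]]]'

```text
time: 18.45
ee_pos: [0.4982, 0.2997, 0.1381]
tcp_rot: [85.3, 89.9, 26.4]
wrist_force: [-2.1, -0.8, 2.2]
opening: 0.0389
```

Request:
apply_moves --rows '[[[0.8, 0, 0, 0, 0, 0, 0.3], [1.6, 0, 0, 0, 0, 0, 0.3]]]'

```text
time: 18.65
ee_pos: [0.4982, 0.2997, 0.1365]
tcp_rot: [85.9, 89.9, 26.9]
wrist_force: [-2.5, -0.7, 1.8]
opening: 0.0389
```

Request:
apply_moves --rows '[[[0.7, 0, 0, 0, 0, 0, 0.3], [1.5, 0, 0, 0, 0, 0, 0.3]]]'

```text
time: 18.85
ee_pos: [0.4982, 0.2997, 0.135]
tcp_rot: [85.0, 89.9, 26.1]
wrist_force: [-2.9, -0.9, 1.5]
opening: 0.039
```

Request:
apply_moves --rows '[[[0.7, 0, 0, 0, 0, 0, 0.3], [1.5, 0, 0, 0, 0, 0, 0.3]]]'

```text
time: 19.05
ee_pos: [0.4982, 0.2997, 0.1334]
tcp_rot: [85.8, 89.9, 26.8]
wrist_force: [-1.3, -0.7, 1.5]
opening: 0.039
```

Request:
apply_moves --rows '[[[0.7, 0, 0, 0, 0, 0, 0.3], [1.5, 0, 0, 0, 0, 0, 0.3]]]'

```text
time: 19.25
ee_pos: [0.4983, 0.2997, 0.1318]
tcp_rot: [85.3, 89.9, 26.3]
wrist_force: [-2.4, -1.4, 2.9]
opening: 0.039
```

Request:
apply_moves --rows '[[[0.6, 0, 0, 0, 0, 0, 0.3], [1.2, 0, 0, 0, 0, 0, 0.3]]]'

```text
time: 19.45
ee_pos: [0.4983, 0.2997, 0.1311]
tcp_rot: [86.5, 89.8, 27.5]
wrist_force: [-2.9, -1.1, 8.6]
opening: 0.0388
```

Stop found: force rose to 8.6 N against about 1.7 N while sliding. One small press more.

Request:
apply_moves --rows '[[[0.5, 0, 0, 0, 0, 0, 0.3], [0.9, 0, 0, 0, 0, 0, 0.3]]]'

```text
time: 19.65
ee_pos: [0.4983, 0.2998, 0.1311]
tcp_rot: [87.2, 89.8, 28.2]
wrist_force: [-4.5, -1.7, 9.7]
opening: 0.0389
```

Request:
apply_moves --rows '[[[0.7, 0, 0, 0, 0, 0, 0.3], [1.4, 0, 0, 0, 0, 0, 0.3]]]'

```text
time: 19.85
ee_pos: [0.4983, 0.2997, 0.1308]
tcp_rot: [87.7, 89.7, 28.7]
wrist_force: [-5.5, -3.2, 12.2]
opening: 0.0388
```

Request:
apply_moves --rows '[[[0.6, -0.4, 0, 0, 0, 0, 0.3], [1.5, -0.7, 0, 0, 0, 0, 0.3]]]'

```text
time: 20.05
ee_pos: [0.4981, 0.2996, 0.1305]
tcp_rot: [88.5, 89.6, 29.6]
wrist_force: [-3.9, -2.2, 14.0]
opening: 0.0389
```

Request:
apply_moves --rows '[[[0.7, -0.2, 0, 0, 0, 0, 0.3], [1.6, -0.4, 0, 0, 0, 0, 0.3]]]'

```text
time: 20.25
ee_pos: [0.498, 0.2996, 0.1304]
tcp_rot: [88.9, 89.5, 30.0]
wrist_force: [-4.1, -2.8, 15.8]
opening: 0.0388
```

Request:
apply_moves --rows '[[[1, 0, 0, 0, 0, 0, 0.5], [1, 0, 0, 0, 0, 0, 0.65], [0.5, 0, 0, 0, 0, 0, 0.8], [0, 0, 0, 0, 0, 0, 0.9], [0, 0, 0, 0, 0, 0, 0.9], [0, 0, 0, 0, 0, 0, 0.9]]]' --newtons 20

```text
time: 20.85
ee_pos: [0.4981, 0.2996, 0.1303]
tcp_rot: [89.0, 89.5, 30.0]
wrist_force: [-0.5, 0.5, 0.2]
opening: 0.0771
```

```bash
python3 - <<'E'
from well import *
o=get_obs(); print(o['time'],o['ee_pos'],o['tcp_rot'],o['wrist_force'],o['torque'],o['opening'])
s=snap('side','s9'); snap('wrist','w9')
w=cloud(s)
for nm,c in [('cart',(.4965,.2995)),('stock',(.592,.29))]:
    q=w[(np.hypot(w[...,0]-c[0],w[...,1]-c[1])<.03)]; q=q[q[:,2]<.25]; print(nm,np.nanmax(q[:,2]),np.nanpercentile(q[:,2],99))
cv2.imwrite('pics/s9c.png',cv2.resize(s['pixels'][200:380,220:380,::-1],None,fx=3,fy=3,interpolation=cv2.INTER_CUBIC))
E
```

```text
20.85 [0.49805283 0.29958939 0.13034045] [88.95918259 89.50670658 29.97889886] [-0.48812686  0.45521646  0.15495414] [-0.0044818  -0.04570515  0.04660723] 0.07711983538662812
cart 0.2493187395818648 0.23957502010479925
stock 0.18633264755058365 0.18434704947960479
```

View pics/s9c.png

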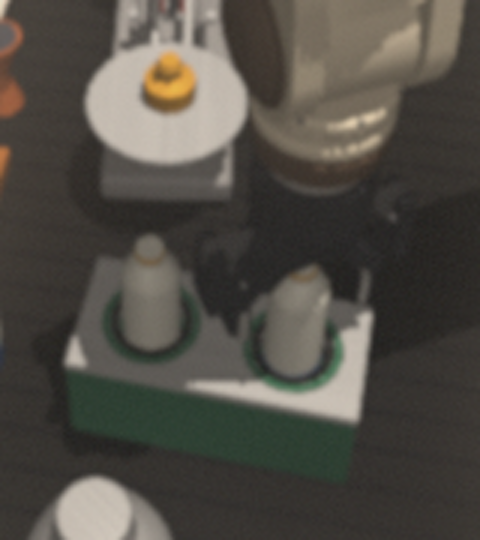

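View pics/w9.png

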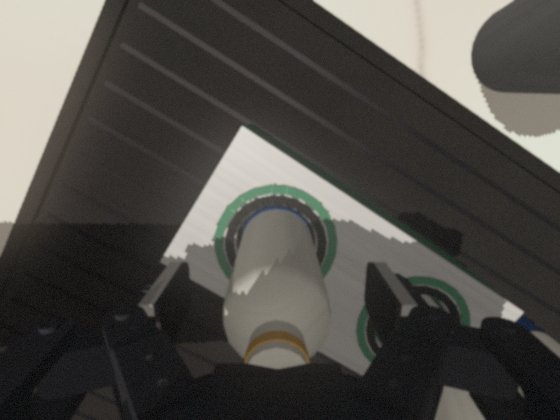

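Request:
apply_moves --rows '[[[-10, 0, 0, 0, 0, 0, 0.9], [-40, 0, 0, 0, 0, 0, 0.9], [-80, 0, 0, 0, 0, 0, 0.9], [-120, 0, 0, 0, 0, 0, 0.9], [-150, 0, 0, 0, 0, 0, 0.9], [-150, 0, 60, 0, 0, 0, 0.9], [-150, 0, 105, 0, 0, 0, 0.9], [-150, 0, 150, 0, 0, 0, 0.9], [-150, 0, 150, 0, 0, 0, 0.9], [-150, 0, 150, 0, 0, 0, 0.9]]]'

```text
time: 21.95
ee_pos: [0.5747, 0.1693, 0.2808]
tcp_rot: [89.9, 89.5, 30.8]
wrist_force: [-0.9, 0.6, -0.2]
opening: 0.0766
```

```bash
python3 - <<'E'
from well import *
from scipy.optimize import least_squares
o=get_obs(); print(o['time'],o['ee_pos'],o['wrist_force'],o['opening'])
s=snap('side','s10'); t=snap('top','t10')
for n,p in [('s',s),('t',t)]:
    w=cloud(p)
    for nm,c in [('cart',(.4965,.2995)),('stock',(.592,.29))]:
        m=(np.hypot(w[...,0]-c[0],w[...,1]-c[1])<.032); q=w[m]; q=q[(q[:,2]<.3)]; print(n,nm,'top z',np.nanpercentile(q[:,2],99.5))
        q=q[(q[:,2]>.103)&(q[:,2]<(.16))]
        if len(q)>40:
            f=least_squares(lambda a:np.hypot(q[:,0]-a[0]-a[2]*(q[:,2]-.13),q[:,1]-a[1]-a[3]*(q[:,2]-.13))-.02,[*c,0,0],loss='soft_l1',f_scale=.001); print(len(q),f.x.round(4))
cv2.imwrite('pics/s10c.png',cv2.resize(s['pixels'][60:380,160:400,::-1],None,fx=1.8,fy=1.8,interpolation=cv2.INTER_CUBIC))
E
```

```text
21.95 [0.57465424 0.16929495 0.28078471] [-0.88949232  0.55684047 -0.24007976] 0.07664968164638403
s cart top z 0.19767430919164602
310 [ 0.4951  0.2983 -0.0073 -0.0034]
s stock top z 0.1847578442147409
328 [ 0.5948  0.2944  0.0022 -0.014 ]
t cart top z 0.19767585380186734
t stock top z nan
  return np.nanmean(a, axis, out=out, keepdims=keepdims)
```

View pics/s10c.png

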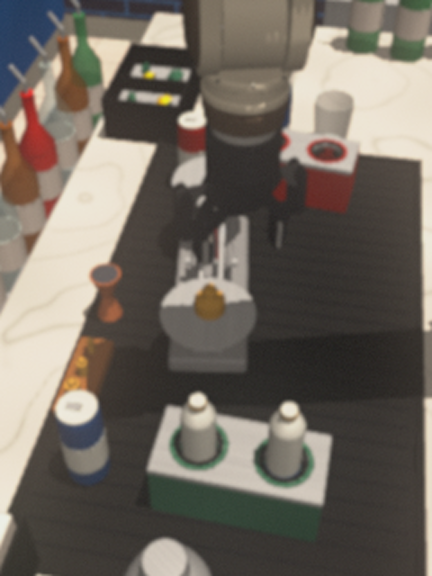

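The cartridge stands upright in the green well at about (286,440) in the crop. Allowing for the side camera's +2 mm bias, its height matches the depth where I pressed it home. Everything else in view is undisturbed, so I'm handing in.

```bash
python3 -c "
from h import *
print(bot.job_done(), get_obs()['time'])"
```

```text
the job is handed in; nothing more can be done
the job is handed in; nothing more can be done
```

The cartridge was full, so it is now pushed base down into the free well of the green stand. I handed the job in at about 22 s.

- **Weighing:** I set the cartridge down until I felt contact, released it and waited over 1.5 s. The load pan sank from 136 to 107 mm and the check weight's pan rose from 106 to 135 mm, so the cartridge is clearly heavier than the check weight.
- **Pressing home:** I met the stop about 36 mm below the mouth and pressed until the wrist read 15.8 N upward. Allowing for the cartridge's weight and the grip of the lips, that is roughly 14 N on the stop. I worked that figure out rather than measuring it directly. The wrist also showed a side force of up to about 6 N while pressing, which I eased.
- **Last checks:** After I let go and backed away, the cartridge stands upright, within about 0.5°. Its height fits being home to within the camera's 2 mm or so. The gripper touches nothing. The other objects I could see are where they were; I did not re-measure each one.

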